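# Open the bead jar whose thread hand nobody remembers

## Task

Slide the bead jar that stands on the round coaster, lid still on, fully home into the square pocket of the beech block so that it cannot turn. Then find out which way its lid unscrews by trying it gently both ways if need be (one of the jars has a reverse thread), unscrew it and lift it off, leaving the jar fully seated in the pocket. Finish while still holding the lid still in the gripper, at least 5 cm above where it sat; leave the other jar closed on its square coaster and everything else where it stands.

Things in the scene. Friction and masses are not known exactly. Their poses are not given: they have to be found in the camera images.
- jar_a_mid (a point): clear jar of blue glass beads, both jars look alike: square body 56 x 56 mm, 56 mm high, 84 mm high with its lid on, about 0.25 kg, loose. The point is on its upright axis, 42 mm above its underside; z up along the jar, x and y square to its side faces. Grip it by the square body
- jar_b_mid (a point): clear jar of blue glass beads, both jars look alike: square body 56 x 56 mm, 56 mm high, 84 mm high with its lid on, about 0.25 kg, loose. The point is on its upright axis, 42 mm above its underside; z up along the jar, x and y square to its side faces. Grip it by the square body
- lid_a_mid (a point): round white screw lid of jar_a, 52 mm wide, 24 high, 30 g, loose. Point: its centre, z up, 30 mm above its jar's point when on. Grip its top 10 mm; its rim ends 4 mm above the jar's square shoulder. Turned the right way (unseen, differs between the jars) it runs free and lifts off after about 70 degrees (55 to 85; stop near 90); the wrong way it stops hard within 20. Pulled while locked it lifts the jar.
- lid_b_mid (a point): round white screw lid of jar_b, 52 mm wide, 24 high, 30 g, loose. Point: its centre, z up, 30 mm above its jar's point when on. Grip its top 10 mm; its rim ends 4 mm above the jar's square shoulder. Turned the right way (unseen, differs between the jars) it runs free and lifts off after about 70 degrees (55 to 85; stop near 90); the wrong way it stops hard within 20. Pulled while locked it lifts the jar.
- holder_pocket (a point): fixed beech block 100 x 100 x 20 mm with one square pocket in its middle, 59 x 59 mm and 16 mm deep with a 3 mm bevelled mouth, which stops a jar from turning. The point is the centre of the pocket's floor, 4 mm above the shelf and 16 mm below the block's top; x and y run along the pocket's sides, z up
- coaster_round_mid (a point): round cork coaster, 90 mm diameter, 3 mm thick, fixed; the point is the centre of its top. The jar to be opened stands on it, within 5 mm of its centre
- coaster_square_mid (a point): square cork coaster, 82 x 82 mm, 3 mm thick, fixed; the point is the centre of its top. The other jar stands on it and stays there
- knight: beech chess knight, 38 mm foot, 68 mm high, origin under its foot; loose, leave it where it is
- bell: steel press bell, 84 mm diameter, 55 mm high, origin under its foot; loose, leave it where it is
- timer: hourglass in a red plastic stand, 64 mm diameter, 105 mm high, origin under its foot; loose, leave it where it is
- draughts: stack of four dark draughtsmen, 32 mm diameter, 32 mm high, origin under it; loose, leave it where it is
- card_box: card box lying flat, 65 x 92 x 20 mm, origin under its middle; loose, leave it where it is
- dice_cup: black dice cup, 76 mm diameter, 90 mm high, origin under its foot; loose, leave it where it is
Things that resemble listed ones, but are neither listed nor needed, are in the scene too. Leave any blue or turquoise look-alike of the part that bears lid_b_mid alone. Leave any orange or red look-alike of the part that bears lid_a_mid alone.

How it is judged:
On the way:
1. the jar from the round coaster is fully home in the pocket with its lid still on (((horizontal distance between jar_a_mid and holder_pocket below 0.004 m and z of jar_a_mid in the frame of holder_pocket below 0.045 m and angle between jar_a_mid's own z axis and vertical below 0.06 rad and horizontal distance between jar_b_mid and coaster_square_mid below 0.03 m and height (world z) of jar_b_mid below 0.049 m and distance between lid_b_mid and jar_b_mid below 0.034 m and angle between jar_b_mid's own z axis and vertical below 0.1 rad and distance between lid_a_mid and jar_a_mid below 0.034 m) or (horizontal distance between jar_b_mid and holder_pocket below 0.004 m and z of jar_b_mid in the frame of holder_pocket below 0.045 m and angle between jar_b_mid's own z axis and vertical below 0.06 rad and horizontal distance between jar_a_mid and coaster_square_mid below 0.03 m and height (world z) of jar_a_mid below 0.049 m and distance between lid_a_mid and jar_a_mid below 0.034 m and angle between jar_a_mid's own z axis and vertical below 0.1 rad and distance between lid_b_mid and jar_b_mid below 0.034 m))), for 0.2 s.
At the end, for the whole second after the job is handed in: Jar from the round coaster seated in the pocket (4 mm of centre, 3 mm of floor, upright); its lid gripped, still, clear of the jar, centre over 126 mm above the shelf (50 mm above where it sat); the other jar closed, upright, within 30 mm of the square coaster's centre (((horizontal distance between jar_a_mid and holder_pocket below 0.004 m and z of jar_a_mid in the frame of holder_pocket below 0.045 m and angle between jar_a_mid's own z axis and vertical below 0.06 rad and horizontal distance between jar_b_mid and coaster_square_mid below 0.03 m and height (world z) of jar_b_mid below 0.049 m and distance between lid_b_mid and jar_b_mid below 0.034 m and angle between jar_b_mid's own z axis and vertical below 0.1 rad and height (world z) of lid_a_mid above 0.126 m and contact force between lid_a and the fingers above 1 N and contact force between lid_a and jar_a below 0.1 N and distance between lid_a_mid and jar_a_mid above 0.07 m and linear speed of lid_a below 0.05 m/s) or (horizontal distance between jar_b_mid and holder_pocket below 0.004 m and z of jar_b_mid in the frame of holder_pocket below 0.045 m and angle between jar_b_mid's own z axis and vertical below 0.06 rad and horizontal distance between jar_a_mid and coaster_square_mid below 0.03 m and height (world z) of jar_a_mid below 0.049 m and distance between lid_a_mid and jar_a_mid below 0.034 m and angle between jar_a_mid's own z axis and vertical below 0.1 rad and height (world z) of lid_b_mid above 0.126 m and contact force between lid_b and the fingers above 1 N and contact force between lid_b and jar_b below 0.1 N and distance between lid_b_mid and jar_b_mid above 0.07 m and linear speed of lid_b below 0.05 m/s))); the arm keeps its last pose, push and grip.
It fails at once if a bystander is moved more than 3 cm (distance of any of knight, bell, timer, draughts, card_box, dice_cup from where it was at the start of the episode above 0.03 m).
It also fails if it takes over 54 s, if anything falls off the work surface, if the arm or the gripper's body presses on something with over 40 N, if the wrist force passes 120 N, or if a joint passes its speed limit or range.

## Robot

A 7-joint arm with a two-finger parallel gripper is mounted at the origin on the work surface. World frame = base frame: x ahead of the robot, y to its left, z up, the work surface at z = 0. Lengths are in m, angles in rad, forces in N, time in s.
With the tool pointing down it reaches from about 0.425 to 0.925 m from the base axis. Payload 6.8 kg.
Tool frame: the origin (TCP) lies at the very end of the fingers, on their centre line; the grasp point (between the pads) lies 19 mm behind it; z points along the fingers, y is the line along which they close (so a half turn about z gives the same grasp; the last joint's range is limited). The gripper opens to 85 mm and grips with 20 to 120 N. Pads are 22 mm wide; open, the fingers measure 114 mm over their backs; the gripper's body (76 mm by 85 mm) begins 54 mm behind the grasp point. The pads swing forward as they close: fully open they stand 13 mm farther back than shut.
Start: joints at [-1.361, 0.477, 0.022, 1.555, -0.011, 1.109, -0.083], TCP at [0.211, 0.641, 0.231] pointing down, gripper open.
Joint ranges: [-2.96, 2.96], [-0.34, 2.1], [-1.41, 1.46], [0.24, 2.44], [-1.37, 4.51], [0.17, 1.92], [-2.96, 2.96]. Speed limits (rad/s): [2.39, 2.39, 3.14, 3.14, 3.14, 3.14, 3.14].

## Interface

Orientations are given as a rotation vector (axis times angle).
In Python, from bench import get_obs, viewer, r gives the robot as it stands. The module is installed in compiled form; this text tells all that it offers.
- The arm moves only by the tool play_rows, never from a script. Its argument "commands" is a list that holds one entry, the list of rows, each a list of 5 numbers: the gripper's target within -1 to 1 (shut at 1, half-way at 0, fully open at -1), then the shift along the tool's x, y, z scaled (see below), then the turn about the tool's z scaled (see below). A call has 1 to 12 rows; each row is the pose to reach, as a shift and turn from the pose commanded when the call began, along the tool's axes at that moment; what a row does not reach only later rows make up. The controller multiplies each number of a shift by 0.2 m and each number of a turn by pi/2 rad. A row lasts 1/12 s, in which the tool goes at most 41.7 mm and 7.16 degrees, less where a joint would pass 70% of its speed; a pose out of reach is approached as far as the arm can. A call with a number of a shift or a turn outside -1 to 1 is refused whole. A call with a gripper value outside its range is refused whole. The fingers move at their own pace and stop on an object; "grip_force" is the grip in N (left out, the last holds). Time passes only in rows, so rows that repeat a pose let the fingers close. It gives the time, the measured TCP pose, the force, the opening and the grip force at its end, in the units of the state.
- get_obs(): the state, without advancing time (a new reading comes with each control period).
- viewer.grab_frame(name): name is "scene" or "top"; returns a dict with "pixels" (420x560x3 uint8, red, green, blue), "fovy" (degrees; the focal length in pixels is half the picture's height over the tangent of half this angle, whatever the lens; pixels are square), "cx", "cy" (the principal point, pixels), "world_to_cam" (4x4, takes a point from world to camera coordinates). Camera axes: x right, y up, looking along -z (the intrinsics and any distortion apply to the point x, -y, -z); pixel columns grow to the right and rows downward; lengths in m; the calibration is good to about 2 mm. A picture is of the moment at which its call begins. There is no depth.
- r.hand_in(): hands the job in; it is judged then, once.
Trained networks look in a picture, given as the dict that the camera call returned (one of the last four; its "shot" number tells which), for a name from the list of things; names that differ only in an ending like _2 or _b are one class to them, and where a whole thing is asked for, a point or a joint stands for the part that bears it (a point fixed in the world has none). Each returns a list of dicts, best first, with "score" (0 to 1); they miss things now and then, are a little off and sometimes report something else, mostly with a low value. They report only what shows in the picture. A call takes as long as a camera call. They do not tell look-alikes from the thing itself.
- viewer.trace(picture, thing): "pixels" (420x560 bool, what is visible of it) and "rect" ([left, top, right, bottom] in pixels, round what is visible of it).
The state is a dict: "clock": time; "joints": joint angles; "qvel": joint speeds; "tau": joint torques, N m; "tcp_pos": TCP position; "orientation": TCP orientation; "contact_force": force on the tool from outside, world axes, zero at the start; "moment": the same for the moment, N m; "grip_width": finger opening in m; "gripper_force": force on a finger pad.
Only numpy, scipy, OpenCV 4.12 (cv2) and the standard library are available. Lean on these libraries where they do the work, as an engineer would, in place of code of your own. Each camera call takes 0.05 s, during which the arm holds its last target. There are 200 camera calls.

## Working session

There is one attempt and no reset: what is moved stays moved. The work goes in short steps, Python scripts to look and compute and a tool call to move; the robot and the scene stay as the last step left them, time stands still between calls to the robot, and variables do not carry over. Pictures are saved under pics/ and viewed, at most 10 in all, crops included, and the job is handed in when it is done.

Besides the shell and the picture viewer there is one more tool, called after "Call:" by a JSON object that holds its "api" and its "payload". play_rows: Moves the arm, as the interface text tells. Shifts and turns lie within -1 to 1; 1 stands for 0.2 m of shift or pi/2 rad of turn. Its arguments: {"type":"object","properties":{"commands":{"type":"array","items":{"type":"array","items":{"type":"array","items":{"type":"number","minimum":-1,"maximum":1}}}},"grip_force":{"type":"number"}},"required":["commands"]}

```bash
mkdir -p pics
cat > h.py <<'E'
import numpy as np, cv2
from bench import get_obs, viewer, r
def K(p):
    f=p["pixels"].shape[0]/2/np.tan(np.radians(p["fovy"])/2)
    return np.array([[f,0,p["cx"]],[0,f,p["cy"]],[0,0,1]])
def ray(p,u,v):
    W=np.array(p["world_to_cam"]);R=W[:3,:3];c=-R.T@W[:3,3]
    d=np.linalg.inv(K(p))@[u,v,1]; d=R.T@np.array([d[0],-d[1],-d[2]])
    return c,d
def onz(p,u,v,z):
    c,d=ray(p,u,v); return c+d*(z-c[2])/d[2]
def proj(p,X):
    W=np.array(p["world_to_cam"]);q=W[:3,:3]@np.array(X)+W[:3,3]
    q=K(p)@[q[0],-q[1],-q[2]]; return q[:2]/q[2]
def save(p,n): cv2.imwrite("pics/"+n,cv2.cvtColor(p["pixels"],cv2.COLOR_RGB2BGR))
E
python3 - <<'E'
from h import *
o=get_obs();print(o)
for n in("scene","top"):
    p=viewer.grab_frame(n);save(p,n+"1.png");print(n,{k:v for k,v in p.items() if k!="pixels"})
    for t in("jar_a_mid","lid_a_mid","holder_pocket","coaster_round_mid","coaster_square_mid","knight","bell","timer","draughts","card_box","dice_cup"):
        try:
            for q in viewer.trace(p,t):
                m=np.argwhere(q["pixels"]).mean(0)[::-1]
                print(t,round(q["score"],2),q["rect"],m.round(1))
        except Exception as e: print(t,e)
E
```

```text
{'clock': 0.0, 'joints': array([-1.361103  ,  0.47780371,  0.02232601,  1.55645375, -0.0115129 ,
        1.10931503, -0.08310645]), 'qvel': array([9.38319675e-04, 9.45000685e-05, 7.54569206e-04, 1.81106268e-04,
       1.43828515e-04, 5.40518285e-04, 9.17132572e-04]), 'tau': array([-4.47925877e-04, -5.96452868e+01,  1.60805661e+00, -2.81191188e+01,
        1.25264993e-02,  9.30552604e-03,  1.46150126e-05]), 'tcp_pos': array([0.21073364, 0.64062992, 0.23032207]), 'orientation': array([-4.97029516e-01, -3.10184893e+00,  2.89620206e-03]), 'contact_force': array([-0.08801467, -0.19545989, -0.60882313]), 'moment': array([ 0.01369923, -0.00802245,  0.00327567]), 'gripper_force': 0.0, 'grip_width': 0.08522764340928225}
scene {'fovy': 42.37768241748888, 'cx': 284.2524836149102, 'cy': 212.95804103184378, 'world_to_cam': array([[-0.73094769,  0.68239063, -0.00764831,  0.45221822],
       [-0.49005304, -0.51705823,  0.70178259,  0.2181341 ],
       [ 0.47493525,  0.51671444,  0.71235012, -1.50790498],
       [ 0.        ,  0.        ,  0.        ,  1.        ]]), 'shot': 1}
jar_a_mid 0.93 [376.8
[... 1434 characters left out ...]
.2] [173.2 231.5]
coaster_square_mid 0.69 [325.6, 212.9, 361.6, 247.8] [339.8 230.6]
coaster_square_mid 0.45 [331.2, 213.1, 351.7, 244.7] [336.5 229.3]
knight 0.59 [199.1, 155.7, 219.0, 170.6] [209.4 161.2]
bell 0.74 [299.6, 142.4, 332.1, 176.1] [314.5 156.8]
bell 0.64 [156.7, 214.8, 184.3, 247.2] [173.6 231.7]
bell 0.62 [324.9, 210.1, 362.8, 246.5] [340.3 229.4]
timer 0.92 [384.8, 143.1, 421.7, 178.6] [403.5 162.9]
timer 0.52 [332.2, 213.4, 361.4, 243.2] [338.6 228.7]
draughts 0.72 [218.1, 272.1, 229.9, 286.5] [221.7 281.2]
card_box 0.77 [406.0, 233.7, 449.4, 265.9] [429.1 250.8]
dice_cup 0.79 [92.5, 142.2, 132.2, 176.2] [112.8 160.2]
dice_cup 0.68 [296.8, 140.5, 327.3, 175.1] [314.7 156.9]
```

View pics/scene1.png

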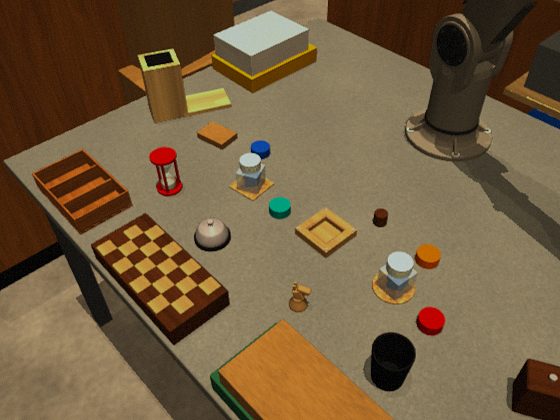

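View pics/top1.png

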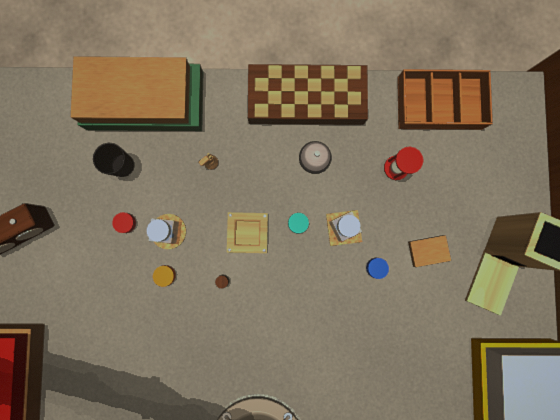

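The jar on the round coaster is at scene (398,275) and top (160,231). The jar on the square coaster is at scene (250,172) and top (346,226), and it stays put. The plain discs (red, orange, teal, blue) are look-alikes. The target is the one on the round coaster. I'll confirm it in an enlarged crop and measure.

Run:
```python
from h import *
s=viewer.grab_frame("scene");t=viewer.grab_frame("top")
def cr(p,x0,y0,w,h,k): return cv2.resize(cv2.cvtColor(p["pixels"][y0:y0+h,x0:x0+w],cv2.COLOR_RGB2BGR),None,fx=k,fy=k,interpolation=cv2.INTER_CUBIC)
a=cr(t,140,200,140,60,5.7);b=cr(s,290,200,160,110,3)
im=np.zeros((600,800,3),np.uint8); im[:a.shape[0],:min(800,a.shape[1])]=a[:,:800];hh=min(b.shape[0],600-a.shape[0]);b=cr(s,290,200,160,110,2.3); im[a.shape[0]:a.shape[0]+b.shape[0],:b.shape[1]]=b[:600-a.shape[0]]
cv2.imwrite("pics/crop1.png",im); print(a.shape,b.shape)
def c(p,n,z,i=0):
    q=viewer.trace(p,n)
    for e in q[:3]:
        m=(e["pixels"]*255).astype(np.uint8); ct=max(cv2.findContours(m,0,2)[0],key=cv2.contourArea)
        P=np.array([onz(p,*x[0],z)[:2] for x in cv2.convexHull(ct)],np.float32)
        (cx,cy),wh,ang=cv2.minAreaRect(P); print(n,p["shot"],round(e["score"],2),np.round([cx,cy,*wh],4),round(ang,1), e["rect"])
for p in(s,t):
    c(p,"holder_pocket",.02);c(p,"coaster_round_mid",.003);c(p,"lid_a_mid",.087); c(p,"coaster_square_mid",.003)
for n,z in(("knight",.03),("bell",.02),("draughts",.016),("dice_cup",.045)): c(t,n,z)
print(np.linalg.norm([0]),get_obs()["clock"])
```

```text
(342, 798, 3) (253, 368, 3)
holder_pocket 3 0.96 [0.5217 0.0326 0.1116 0.1107] 89.6 [295.1, 208.1, 355.9, 255.9]
holder_pocket 3 0.24 [0.5463 0.2416 0.0595 0.0882] 19.8 [370.4, 273.3, 415.4, 303.8]
coaster_round_mid 3 0.88 [0.5337 0.2349 0.0556 0.0891] 21.6 [369.9, 273.8, 415.8, 301.0]
lid_a_mid 3 0.87 [0.5885 0.3572 0.0639 0.0489] 14.5 [416.5, 306.0, 447.5, 336.9]
lid_a_mid 3 0.8 [0.5267 0.236  0.067  0.0498] 23.9 [388.4, 253.3, 416.9, 278.7]
lid_a_mid 3 0.58 [0.4695 0.262  0.0654 0.0509] 16.5 [411.7, 243.9, 444.0, 268.7]
coaster_square_mid 3 0.73 [ 0.5293 -0.2164  0.0849  0.0874] 8.2 [229.1, 178.4, 275.9, 198.0]
holder_pocket 4 0.61 [0.5187 0.0269 0.1062 0.1026] 87.6 [225.4, 208.0, 269.0, 254.0]
coaster_round_mid 4 0.62 [0.521  0.2209 0.086  0.0754] 0.4 [155.2, 214.1, 188.7, 250.8]
lid_a_mid 4 0.86 [0.5392 0.3113 0.0466 0.0536] 0.4 [111.0, 210.7, 136.1, 231.6]
lid_a_mid 4 0.67 [0.4177 0.2149 0.0476 0.0496] 46.2 [153.1, 267.0, 177.0, 287.3]
lid_a_mid 4 0.63 [0.5212 0.2296 0.0512 0.0534] 1.6 [149.0, 219.1, 172.3, 240.5]
coaster_square_mid 4 0.74 [ 0.5336 -0.2156  0.0843  0.0835] 7.9 [326.6, 209.8, 362.8, 247.6]
knight 4 0.74 [0.6941 0.1238 0.0395 0.0406] 46.3 [198.2, 151.7, 217.0, 171.0]
bell 4 0.93 [ 0.7111 -0.142   0.0782  0.0819] 63.9 [297.3, 144.0, 330.5, 175.4]
draughts 4 0.57 [0.3977 0.0899 0.0294 0.0323] 0.3 [218.9, 276.9, 227.9, 286.9]
dice_cup 4 0.89 [0.6963 0.3567 0.1056 0.0788] 79.0 [91.7, 142.6, 133.4, 177.8]
dice_cup 4 0.21 [ 0.5044 -0.2062  0.0834  0.0392] 73.6 [323.0, 212.1, 362.0, 247.7]
0.0 1.9
```

View pics/crop1.png

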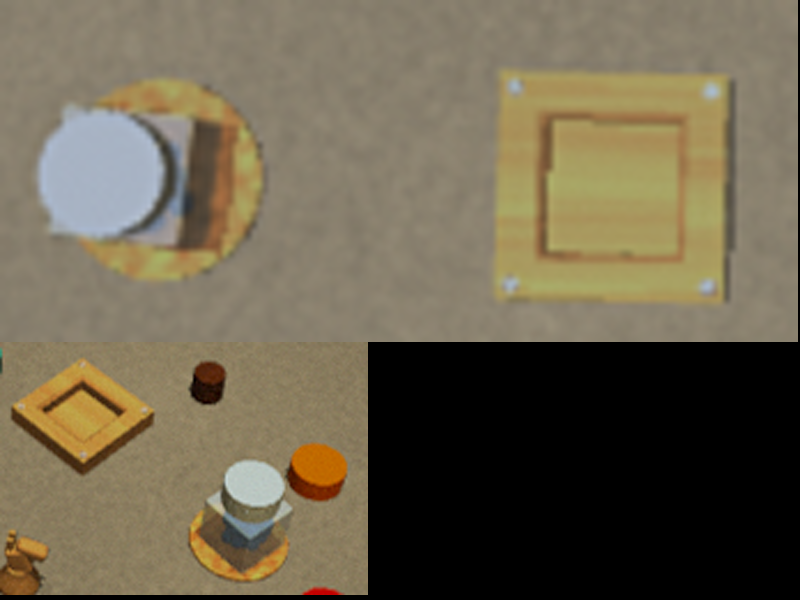

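The crop confirms a white-lidded clear jar on the round coaster. In crop pixels its shoulder corners are (66,105), (193,118), (182,247), (50,235). The block's corners are (500,71), (729,74), (725,302), (495,299), and the pocket's are (541,114), (686,118), (683,262), (539,257).

Run:
```python
from h import *
from scipy.spatial.transform import Rotation as R
t=viewer.grab_frame("top")
def f(L,z):
    P=np.array([onz(t,140+(x+.5)/5.7-.5,200+(y+.5)/5.7-.5,z)[:2] for x,y in L])
    e=np.roll(P,-1,0)-P
    a=np.degrees(np.arctan2(e[:,1],e[:,0])); a=(a+45)%90-45
    print(P.mean(0).round(4),np.linalg.norm(e,axis=1).round(4),a.round(1),a.mean().round(2))
f([(66,105),(193,118),(182,247),(50,235)],.059)
f([(500,71),(729,74),(725,302),(495,299)],.02)
f([(541,114),(686,118),(683,262),(539,257)],.02)
print(onz(t,140+104/5.7,200+173.5/5.7,.087)) # lid centre
print(R.from_rotvec(get_obs()["orientation"]).as_matrix().round(3))
W=t["world_to_cam"];print(-W[:3,:3].T@W[:3,3])
```

```text
[0.5206 0.2311] [0.0538 0.0542 0.0556 0.0548] [-5.5 -3.3 -4.8 -5.2] -4.69
[0.5186 0.0279] [0.1006 0.0996 0.1002 0.0995] [-0.4 -0.6 -0.4 -0.3] -0.41
[0.5179 0.0279] [0.0636 0.0629 0.0628 0.0624] [-1.2 -0.7 -1.6  0. ] -0.86
[0.52003358 0.23012593 0.087     ]
[[-0.95   0.313 -0.   ]
 [ 0.313  0.95   0.   ]
 [ 0.     0.    -1.   ]]
[ 0.49743174 -0.03352243  1.02716295]
```

```bash
cat >> h.py <<'E'
from scipy.spatial.transform import Rotation as R
def need(x,y,z,yaw=None):
    "scaled shift/turn to target; yaw = world angle of tool y, deg"
    o=get_obs();M=R.from_rotvec(o["orientation"]).as_matrix()
    d=M.T@(np.array([x,y,z])-o["tcp_pos"])/.2
    a=np.degrees(np.arctan2(M[1,1],M[0,1])); 
    print("shift",d.round(3),"turn",None if yaw is None else round(-(yaw-a)/90,3),"yaw",a.round(2),"tcp",o["tcp_pos"].round(4),"F",o["contact_force"].round(1),"t",o["clock"],"w",round(o["grip_width"],4),"j",o["joints"].round(2))
E
python3 -c "
from h import *
need(.5205,.2305,.18,85.1)"
```

```text
shift [-2.112 -1.467  0.256] turn -0.148 yaw 71.79 tcp [0.2109 0.6412 0.2313] F [-0.8 -0.4  0.6] t 1.95 w 0.0855 j [-1.36  0.48  0.02  1.56 -0.01  1.11 -0.08]
```

Call:
{"api": "play_rows", "payload": {"commands": [[[-1, -0.2, -0.138, 0, 0], [-1, -0.4, -0.276, 0, 0], [-1, -0.6, -0.414, 0, 0], [-1, -0.8, -0.552, 0, 0], [-1, -1, -0.69, 0, 0], [-1, -1, -0.69, 0, 0]]]}}

```text
clock: 2.45
tcp_pos: [0.3598, 0.4447, 0.2316]
orientation: [0.5, 3.101, -0.0]
contact_force: [-0.2, 0.7, -0.0]
grip_width: 0.0856
gripper_force: 0.0
```

```bash
python3 -c "
from h import *
need(.5205,.2305,.18,85.1)"
```

```text
shift [-1.099 -0.764  0.259] turn -0.149 yaw 71.68 tcp [0.3598 0.4447 0.2316] F [-0.2  0.7 -0. ] t 2.45 w 0.0856 j [-1.07  0.31  0.08  1.81 -0.03  1.02  0.28]
```

Call:
{"api": "play_rows", "payload": {"commands": [[[-1, -0.2, -0.139, 0, 0], [-1, -0.4, -0.278, 0, -0.05], [-1, -0.6, -0.417, 0.05, -0.1], [-1, -0.8, -0.556, 0.1, -0.149], [-1, -1, -0.7, 0.15, -0.149], [-1, -1, -0.75, 0.2, -0.149], [-1, -1, -0.75, 0.2, -0.149]]]}}

```text
clock: 3.03
tcp_pos: [0.5036, 0.2338, 0.1896]
orientation: [-0.148, -3.138, 0.008]
contact_force: [-0.9, -1.1, 0.6]
grip_width: 0.0851
gripper_force: 0.0
```

```bash
python3 -c "
from h import *
need(.5205,.2305,.15,85.1)
p=viewer.grab_frame('scene')
a=cv2.resize(p['pixels'][150:340,290:470],None,fx=3.1,fy=3.1,interpolation=2);save({'pixels':a},'s2.png')
"
```

```text
shift [-0.086 -0.007  0.198] turn -0.005 yaw 84.61 tcp [0.5036 0.2338 0.1896] F [-0.9 -1.1  0.6] t 3.0333 w 0.0851 j [-0.68  0.33  0.16  1.89 -0.06  0.93  0.98]
```

View pics/s2.png

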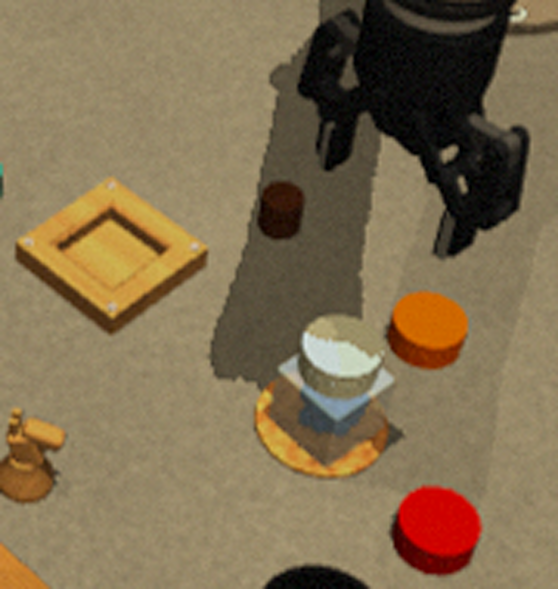

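The gripper is above the robot side of the jar. The shoulder corners in the crop are left (280,370), front (337,418) and right (395,380). I'll check these against my estimate.

```bash
python3 -c "
from h import *
p=viewer.grab_frame('scene')
a=np.radians(-4.9);
for u,v in((-1,-1),(-1,1),(1,1),(1,-1)):
  q=R.from_euler('z',a).apply([u*.028,v*.028,0])+[.5205,.2305,.059]; print(u,v,((proj(p,q)-[290,150])*3.1).round(0), q.round(3))
for u,v in((-1,-1),(-1,1),(1,1),(1,-1)):
  q=R.from_euler('z',np.radians(-.5)).apply([u*.05,v*.05,0])+[.5185,.028,.02]; print(u,v,((proj(p,q)-[290,150])*3.1).round(0), q.round(3))
for x,y in((280,370),(337,418),(395,380)): print(onz(p,290+x/3.1,150+y/3.1,.059).round(4))
for x,y in((16,249),(113,322),(207,250),(113,178)): print(onz(p,290+x/3.1,150+y/3.1,.02).round(4))
"
```

```text
-1 -1 [330. 324.] [0.49  0.205 0.059]
-1 1 [393. 376.] [0.495 0.261 0.059]
1 1 [333. 419.] [0.551 0.256 0.059]
1 -1 [270. 365.] [0.546 0.2   0.059]
-1 -1 [107. 177.] [ 0.468 -0.022  0.02 ]
-1 1 [204. 247.] [0.469 0.078 0.02 ]
1 1 [109. 318.] [0.569 0.078 0.02 ]
1 -1 [ 11. 242.] [ 0.568 -0.022  0.02 ]
[0.5446 0.2073 0.059 ]
[0.5484 0.2574 0.059 ]
[0.4967 0.264  0.059 ]
[ 0.5703 -0.0152  0.02  ]
[0.5692 0.082  0.02  ]
[0.4696 0.0815 0.02  ]
[ 0.4655 -0.0175  0.02  ]
```

Both cameras agree in x and on the jar-to-pocket offset (−0.002, −0.203). In y they differ by a common 4.8 mm, so I'll use the mean. Descending to grip the body.

Call:
{"api": "play_rows", "payload": {"commands": [[[-1, -0.086, 0.005, 0.1, -0.005], [-1, -0.086, 0.005, 0.3, -0.005], [-1, -0.086, 0.005, 0.5, -0.005], [-1, -0.086, 0.005, 0.65, -0.005], [-1, -0.086, 0.005, 0.75, -0.005], [-1, -0.086, 0.005, 0.82, -0.005], [-1, -0.086, 0.005, 0.82, -0.005], [-1, -0.086, 0.005, 0.82, -0.005]]]}}

```text
clock: 3.8
tcp_pos: [0.5173, 0.244, 0.0273]
orientation: [-0.116, -3.138, -0.001]
contact_force: [0.2, 0.7, 1.0]
grip_width: 0.0855
gripper_force: 0.0
```

```bash
python3 -c "
from h import *
need(.5205,.233,.025,85.1)
p=viewer.grab_frame('scene')
a=cv2.resize(p['pixels'][200:340,310:470],None,fx=3.5,fy=3.5,interpolation=2);save({'pixels':a},'s3.png')
"
```

```text
shift [-0.02  -0.054  0.011] turn 0.008 yaw 85.78 tcp [0.5173 0.244  0.0273] F [0.2 0.7 1. ] t 3.8 w 0.0855 j [-0.63  0.58  0.11  1.95 -0.11  0.61  1.04]
```

View pics/s3.png

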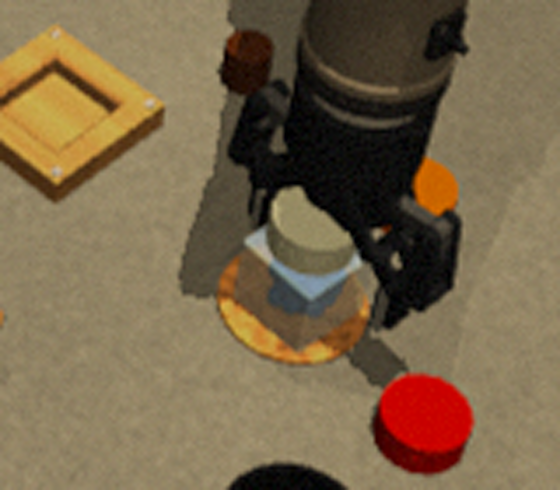

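The fingers straddle the jar, but sit about 11 mm too far in +y. Correcting, then gripping.

Call:
{"api": "play_rows", "payload": {"commands": [[[-1, -0.02, -0.05, 0.01, 0.008], [-1, -0.02, -0.054, 0.01, 0.008], [-1, -0.02, -0.054, 0.01, 0.008], [-1, -0.02, -0.054, 0.01, 0.008]]], "grip_force": 40}}

```text
clock: 4.18
tcp_pos: [0.5218, 0.2309, 0.0261]
orientation: [0.14, 3.137, 0.001]
contact_force: [-0.3, 0.1, -1.3]
grip_width: 0.0851
gripper_force: 0.0
```

Call:
{"api": "play_rows", "payload": {"commands": [[[0.2, 0, 0, 0, 0], [1, 0, 0, 0, 0], [1, 0, 0, 0, 0], [1, 0, 0, 0, 0], [1, 0, 0, 0, 0], [1, 0, 0, 0, 0]]], "grip_force": 40}}

```text
clock: 4.68
tcp_pos: [0.5216, 0.2322, 0.0259]
orientation: [0.138, 3.138, 0.002]
contact_force: [-1.6, 2.1, 5.4]
grip_width: 0.0557
gripper_force: 39.0
```

```bash
python3 -c "
from h import *
need(.5205,.233,.025,85.1);print(get_obs()['gripper_force'])"
```

```text
shift [0.006 0.004 0.004] turn -0.001 yaw 84.97 tcp [0.5216 0.2322 0.0259] F [-1.6  2.1  5.4] t 4.6833 w 0.0557 j [-0.61  0.58  0.11  1.96 -0.11  0.6   1.05]
38.976210951805115
```

Gripped. Next I lift and carry it above the pocket.

Call:
{"api": "play_rows", "payload": {"commands": [[[1, 0, 0, -0.12, 0], [1, 0, 0, -0.25, 0], [1, 0, -0.1, -0.25, 0], [1, 0.02, -0.25, -0.25, -0.01], [1, 0.04, -0.4, -0.25, -0.02], [1, 0.06, -0.55, -0.25, -0.03], [1, 0.08, -0.7, -0.25, -0.04], [1, 0.09, -0.85, -0.25, -0.05], [1, 0.09, -0.95, -0.25, -0.05], [1, 0.09, -1, -0.25, -0.05], [1, 0.09, -1, -0.25, -0.05], [1, 0.09, -1, -0.25, -0.05]]]}}

```text
clock: 5.68
tcp_pos: [0.4856, 0.0339, 0.075]
orientation: [-0.017, -3.141, -0.0]
contact_force: [-0.3, 0.5, -3.2]
grip_width: 0.0558
gripper_force: 41.2
```

```bash
python3 -c "
from h import *
need(.5195,.0297,.06,89.4)
s=viewer.grab_frame('scene');t=viewer.grab_frame('top')
a=cv2.resize(s['pixels'][150:270,270:380],(550,600),interpolation=2);b=cv2.resize(t['pixels'][190:270,215:290],(249,266),interpolation=2)
im=np.zeros((600,800,3),np.uint8);im[:,:550]=a;im[:266,550:799]=b;save({'pixels':im},'s4.png');need(.5195,.0297,.06,89.4)
"
```

```text
shift [-0.17  -0.019  0.075] turn -0.0 yaw 89.4 tcp [0.4856 0.0339 0.075 ] F [-0.3  0.5 -3.2] t 5.6833 w 0.0558 j [-0.3   0.4   0.12  2.13 -0.08  0.61  1.44]
shift [-0.168 -0.027  0.076] turn 0.002 yaw 89.55 tcp [0.4859 0.0353 0.0751] F [-0.1  0.8 -2.6] t 5.7833 w 0.0558 j [-0.3   0.4   0.12  2.13 -0.08  0.61  1.44]
```

View pics/s4.png

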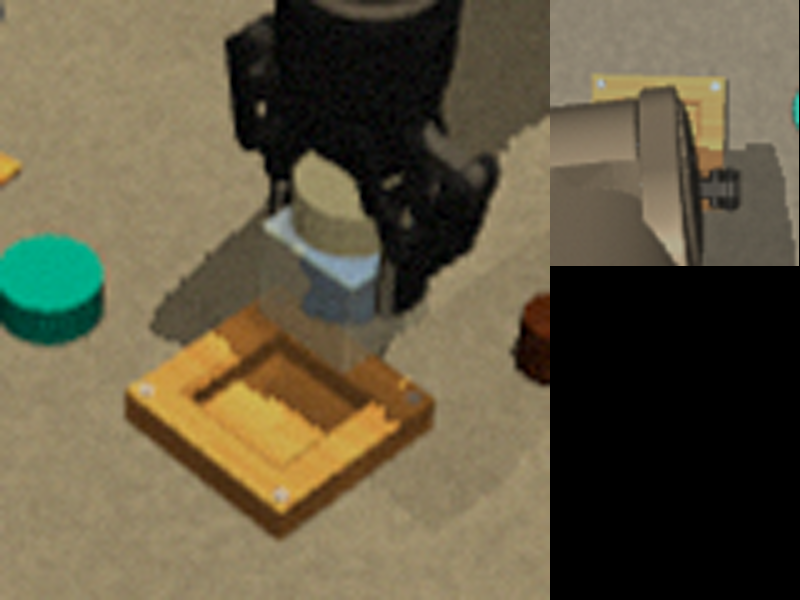

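The jar hangs level, held by the body, about 34 mm short in x because of my sign slip. Moving it just above the pocket.

Call:
{"api": "play_rows", "payload": {"commands": [[[1, -0.08, -0.015, 0, 0.002], [1, -0.168, -0.027, 0, 0.002], [1, -0.168, -0.027, 0.06, 0.002], [1, -0.168, -0.027, 0.12, 0.002], [1, -0.168, -0.027, 0.12, 0.002], [1, -0.168, -0.027, 0.12, 0.002], [1, -0.168, -0.027, 0.12, 0.002]]]}}

```text
clock: 6.37
tcp_pos: [0.5194, 0.0288, 0.0516]
orientation: [0.018, 3.141, 0.0]
contact_force: [0.2, 0.1, -4.2]
grip_width: 0.0554
gripper_force: 41.0
```

```bash
python3 -c "
from h import *
need(.5196,.0297,.051,89.4)
s=viewer.grab_frame('scene')
a=cv2.resize(s['pixels'][170:270,275:375],(600,600),interpolation=2);save({'pixels':a},'s5.png')
for n,c,z in(('jar',[.5186,.0297],.027+.056),('jarbot',[.5186,.0297],.027),('block',[.5186,.0297],.02)):
  h=.05 if n=='block' else .028
  for u,v in((-1,-1),(-1,1),(1,1),(1,-1)): print(n,u,v,((proj(s,[c[0]+u*h,c[1]+v*h,z])-[275,170]+.5)*6-.5).round(0))
"
```

```text
shift [-0.001  0.005  0.003] turn -0.001 yaw 89.33 tcp [0.5194 0.0288 0.0516] F [ 0.2  0.1 -4.2] t 6.3667 w 0.0554 j [-0.27  0.48  0.12  2.07 -0.1   0.6   1.48]
jar -1 -1 [310. 166.]
jar -1 1 [421. 243.]
jar 1 1 [314. 320.]
jar 1 -1 [204. 239.]
jarbot -1 -1 [303. 271.]
jarbot -1 1 [410. 348.]
jarbot 1 1 [307. 425.]
jarbot 1 -1 [200. 344.]
block -1 -1 [301. 227.]
block -1 1 [491. 362.]
block 1 1 [308. 501.]
block 1 -1 [118. 355.]
```

View pics/s5.png

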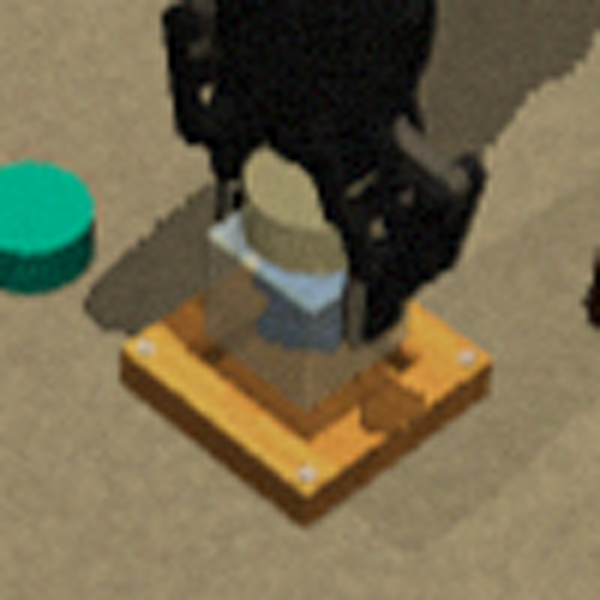

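Block left corner (121,350), front (307,495), right (492,362). Jar shoulder left (210,234), front (314,312). Both are offset from the prediction by the same (+3,−5), so they are aligned to within about 1 mm. Lowering.

Call:
{"api": "play_rows", "payload": {"commands": [[[1, 0, 0.003, 0.03, 0], [1, 0, 0.003, 0.055, 0], [1, 0, 0.003, 0.075, 0], [1, 0, 0.003, 0.09, 0], [1, 0, 0.003, 0.1, 0], [1, 0, 0.003, 0.1, 0]]]}}

```text
clock: 6.92
tcp_pos: [0.5189, 0.0283, 0.0307]
orientation: [-0.021, -3.141, 0.0]
contact_force: [-0.0, 0.2, -2.3]
grip_width: 0.0556
gripper_force: 41.2
```

```bash
python3 -c "
from h import *
need(.5196,.0297,.027,89.4);print(get_obs()['moment'])"
```

```text
shift [-0.004  0.007  0.019] turn -0.002 yaw 89.25 tcp [0.5189 0.0283 0.0307] F [-0.   0.2 -2.3] t 6.9167 w 0.0556 j [-0.26  0.52  0.11  2.08 -0.11  0.55  1.48]
[ 0.00849671 -0.00381806  0.00322494]
```

Inside freely. Pressing gently to the floor, then releasing.

Call:
{"api": "play_rows", "payload": {"commands": [[[1, 0, 0, 0.012, 0], [1, 0, 0, 0.022, 0], [1, 0, 0, 0.028, 0], [1, 0, 0, 0.028, 0]]]}}

```text
clock: 7.25
tcp_pos: [0.5194, 0.0283, 0.0268]
orientation: [0.021, 3.141, 0.001]
contact_force: [-3.6, -0.6, 12.1]
grip_width: 0.0552
gripper_force: 42.7
```

```bash
python3 -c "
from h import *
need(.5196,.0297,.027,89.4);print(get_obs()['moment'])"
```

```text
shift [-0.001  0.007 -0.001] turn -0.002 yaw 89.24 tcp [0.5194 0.0283 0.0268] F [-3.6 -0.6 12.1] t 7.25 w 0.0552 j [-0.26  0.52  0.11  2.08 -0.11  0.55  1.48]
[0.11827191 0.89265258 0.10660331]
```

Call:
{"api": "play_rows", "payload": {"commands": [[[0.3, 0, 0, 0.015, 0], [-1, 0, 0, 0.015, 0], [-1, 0, 0, 0.015, 0], [-1, 0, 0, 0.015, 0], [-1, 0, 0, -0.05, 0], [-1, 0, 0, -0.2, 0], [-1, 0, 0, -0.36, 0], [-1, 0, 0, -0.4, 0], [-1, 0, 0, -0.4, 0]]]}}

```text
clock: 8.0
tcp_pos: [0.5213, 0.0286, 0.1081]
orientation: [0.021, 3.136, 0.002]
contact_force: [0.3, 0.1, 0.2]
grip_width: 0.0854
gripper_force: 0.0
```

Call:
{"api": "play_rows", "payload": {"commands": [[[-1, 0, 0, 0, -0.07], [-1, 0, 0, 0, -0.14], [-1, 0, 0, 0, -0.21], [-1, 0, 0, 0, -0.28], [-1, 0, 0, 0, -0.35], [-1, 0, 0, 0, -0.42], [-1, 0, 0, 0, -0.5], [-1, 0, 0, 0, -0.5], [-1, 0, 0, 0, -0.5]]]}}

```text
clock: 8.75
tcp_pos: [0.5185, 0.0282, 0.1045]
orientation: [1.177, -2.911, -0.001]
contact_force: [-0.5, -0.4, -0.2]
grip_width: 0.0852
gripper_force: 0.0
```

```bash
python3 -c "
from h import *
need(.5186,.0285,.063,134.4)
s=viewer.grab_frame('scene')
a=cv2.resize(s['pixels'][170:270,275:375],(600,600),interpolation=2);save({'pixels':a},'s6.png')
for u,v in((-1,-1),(-1,1),(1,1),(1,-1)): print(u,v,((proj(s,[.5186+u*.028,.0297+v*.028,.06])-[275,170]+.5)*6-.5).round(0))
"
```

```text
shift [-0.002  0.     0.207] turn -0.004 yaw 134.04 tcp [0.5185 0.0282 0.1045] F [-0.5 -0.4 -0.2] t 8.75 w 0.0852 j [-0.14  0.39 -0.05  2.03  0.03  0.72  2.14]
-1 -1 [307. 210.]
-1 1 [416. 287.]
1 1 [311. 364.]
1 -1 [202. 283.]
```

View pics/s6.png

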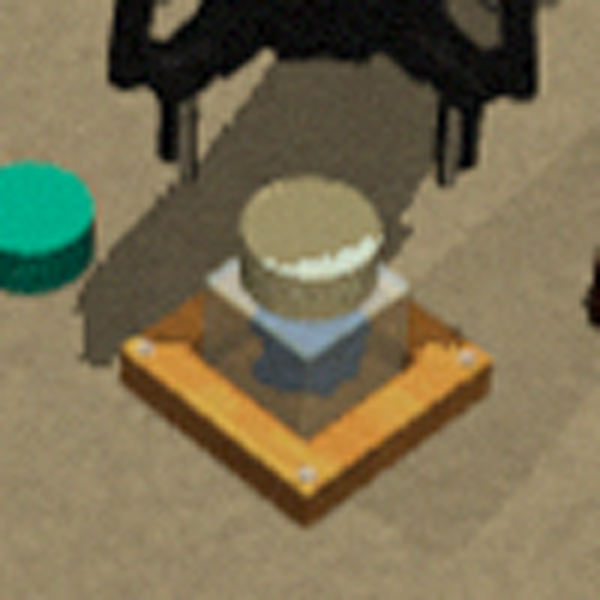

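Jar fully seated: shoulder corners (207,280), (310,357), (410,284) match the prediction. Joint 7 went up, not down, so I'll turn the other way to leave range on both sides.

Call:
{"api": "play_rows", "payload": {"commands": [[[-1, 0, 0, 0, 0.08], [-1, 0, 0, 0, 0.16], [-1, 0, 0, 0, 0.24], [-1, 0, 0, 0, 0.32], [-1, 0, 0, 0, 0.4], [-1, 0, 0, 0, 0.48], [-1, 0, 0, 0, 0.56], [-1, 0, 0, 0, 0.64], [-1, 0, 0, 0, 0.72], [-1, 0, 0, 0, 0.8], [-1, 0, 0, 0, 0.88], [-1, 0, 0, 0, 0.96]]]}}

```text
clock: 9.8
tcp_pos: [0.5191, 0.0285, 0.1053]
orientation: [-1.132, -2.931, 0.001]
contact_force: [-0.1, 0.7, 0.6]
grip_width: 0.0857
gripper_force: 0.0
```

Call:
{"api": "play_rows", "payload": {"commands": [[[-1, 0, 0, 0, 0.04], [-1, 0, 0, 0.08, 0.04], [-1, 0, 0, 0.15, 0.04], [-1, 0, 0, 0.19, 0.04], [-1, 0, 0, 0.19, 0.04]]], "grip_force": 30}}

```text
clock: 10.22
tcp_pos: [0.5179, 0.0283, 0.066]
orientation: [-1.211, -2.896, 0.003]
contact_force: [1.0, -0.3, 0.9]
grip_width: 0.0853
gripper_force: 0.0
```

```bash
python3 -c "
from h import *
need(.5186,.0285,.063,44)"
```

```text
shift [-0.002  0.003  0.015] turn 0.007 yaw 44.62 tcp [0.5179 0.0283 0.066 ] F [ 1.  -0.3  0.9] t 10.2167 w 0.0853 j [-0.42  0.47  0.3   2.07 -0.23  0.63  0.82]
```

Call:
{"api": "play_rows", "payload": {"commands": [[[0, 0, 0, 0.013, 0], [0.3, 0, 0, 0.013, 0], [1, 0, 0, 0.013, 0], [1, 0, 0, 0.013, 0], [1, 0, 0, 0.013, 0], [1, 0, 0, 0.013, 0]]], "grip_force": 30}}

```text
clock: 10.72
tcp_pos: [0.5197, 0.0284, 0.0657]
orientation: [1.21, 2.898, 0.001]
contact_force: [-1.8, 0.1, 5.8]
grip_width: 0.051
gripper_force: 31.2
```

```bash
python3 -c "
from h import *
need(.5186,.0285,.063,44);print(get_obs()['moment'])"
```

```text
shift [ 0.004 -0.003  0.014] turn 0.008 yaw 44.69 tcp [0.5197 0.0284 0.0657] F [-1.8  0.1  5.8] t 10.7167 w 0.051 j [-0.41  0.47  0.3   2.07 -0.23  0.63  0.82]
[-0.08441104  0.25862896 -0.02533995]
```

Call:
{"api": "play_rows", "payload": {"commands": [[[1, 0, 0, 0, 0.04], [1, 0, 0, 0, 0.08], [1, 0, 0, 0, 0.12], [1, 0, 0, 0, 0.16], [1, 0, 0, 0, 0.16]]]}}

```text
clock: 11.13
tcp_pos: [0.5199, 0.0276, 0.0657]
orientation: [1.568, 2.72, 0.0]
contact_force: [-1.3, -2.6, 5.5]
grip_width: 0.0506
gripper_force: 31.3
```

```bash
python3 -c "
from h import *
need(.5186,.0285,.063,44);print(get_obs()['moment'])"
```

```text
shift [ 0.007 -0.003  0.014] turn -0.155 yaw 30.08 tcp [0.5199 0.0276 0.0657] F [-1.3 -2.6  5.5] t 11.1333 w 0.0506 j [-0.47  0.48  0.37  2.08 -0.28  0.63  0.62]
[-0.55041375  0.24262497  0.02968595]
```

No resistance after 14°. Going on past 20° in the same direction.

Call:
{"api": "play_rows", "payload": {"commands": [[[1, 0, 0, 0, 0.03], [1, 0, 0, 0, 0.06], [1, 0, 0, 0, 0.09], [1, 0, 0, 0, 0.12], [1, 0, 0, 0, 0.12]]]}}

```text
clock: 11.55
tcp_pos: [0.5193, 0.0277, 0.0656]
orientation: [1.813, 2.565, -0.001]
contact_force: [-1.6, -2.7, 6.8]
grip_width: 0.0507
gripper_force: 33.1
```

```bash
python3 -c "
from h import *
need(.5186,.0285,.063,44);print(get_obs()['moment'])"
```

```text
shift [ 0.005 -0.002  0.013] turn -0.272 yaw 19.49 tcp [0.5193 0.0277 0.0656] F [-1.6 -2.7  6.8] t 11.55 w 0.0507 j [-0.51  0.49  0.42  2.08 -0.32  0.64  0.47]
[-0.51643355  0.50652181  0.69221208]
```

The moment jumped to 0.69 N m, which is the hard stop within 20°. This is the wrong way, so I'm reversing.

Call:
{"api": "play_rows", "payload": {"commands": [[[1, 0, 0, 0, -0.06], [1, 0, 0, 0, -0.12], [1, 0, 0, 0, -0.18], [1, 0, 0, 0, -0.24], [1, 0, 0, 0, -0.3], [1, 0, 0, 0, -0.36], [1, 0, 0, 0, -0.42], [1, 0, 0, 0, -0.48], [1, 0, 0, 0, -0.54], [1, 0, 0, 0, -0.54]]]}}

```text
clock: 12.38
tcp_pos: [0.5197, 0.0284, 0.0656]
orientation: [0.592, 3.084, 0.001]
contact_force: [0.6, 0.2, 4.3]
grip_width: 0.0504
gripper_force: 32.6
```

```bash
python3 -c "
from h import *
need(.5186,.0285,.063,44);print(get_obs()['moment'])"
```

```text
shift [ 0.005 -0.002  0.013] turn 0.27 yaw 68.28 tcp [0.5197 0.0284 0.0656] F [0.6 0.2 4.3] t 12.3833 w 0.0504 j [-0.33  0.46  0.19  2.07 -0.14  0.63  1.15]
[-0.01712039  0.08878047 -0.03945655]
```

It runs free at 24° past the start, so this is the right way. Continuing to about 85°.

Call:
{"api": "play_rows", "payload": {"commands": [[[1, 0, 0, 0, -0.06], [1, 0, 0, 0, -0.12], [1, 0, 0, 0, -0.18], [1, 0, 0, 0, -0.24], [1, 0, 0, 0, -0.3], [1, 0, 0, 0, -0.36], [1, 0, 0, 0, -0.42], [1, 0, 0, 0, -0.48], [1, 0, 0, 0, -0.54], [1, 0, 0, 0, -0.6], [1, 0, 0, 0, -0.67], [1, 0, 0, 0, -0.67]]]}}

```text
clock: 13.38
tcp_pos: [0.5196, 0.0284, 0.0656]
orientation: [-1.036, 2.965, 0.0]
contact_force: [-1.6, -0.2, 6.5]
grip_width: 0.0508
gripper_force: 32.8
```

```bash
python3 -c "
from h import *
need(.5186,.0285,.063,44);print(get_obs()['moment'])"
```

```text
shift [0.004 0.004 0.013] turn 0.939 yaw 128.53 tcp [0.5196 0.0284 0.0656] F [-1.6 -0.2  6.5] t 13.3833 w 0.0508 j [-0.11  0.46 -0.08  2.05  0.06  0.64  2.01]
[-0.027199    0.17728366 -0.01066864]
```

Call:
{"api": "play_rows", "payload": {"commands": [[[1, 0, 0, -0.01, 0], [1, 0, 0, -0.02, 0], [1, 0, 0, -0.03, 0], [1, 0, 0, -0.03, 0]]]}}

```text
clock: 13.72
tcp_pos: [0.5193, 0.0284, 0.0714]
orientation: [-1.032, 2.967, -0.0]
contact_force: [0.2, -0.4, 0.3]
grip_width: 0.051
gripper_force: 32.4
```

```bash
python3 -c "
from h import *
need(.5186,.0285,.063,44);print(get_obs()['moment'])
s=viewer.grab_frame('scene')
a=cv2.resize(s['pixels'][170:270,275:375],(600,600),interpolation=2);save({'pixels':a},'s7.png')"
```

```text
shift [0.003 0.003 0.042] turn 0.937 yaw 128.34 tcp [0.5193 0.0284 0.0714] F [ 0.2 -0.4  0.3] t 13.7167 w 0.051 j [-0.11  0.45 -0.08  2.05  0.06  0.65  2.01]
[-0.0285083   0.01603064 -0.01400514]
```

View pics/s7.png

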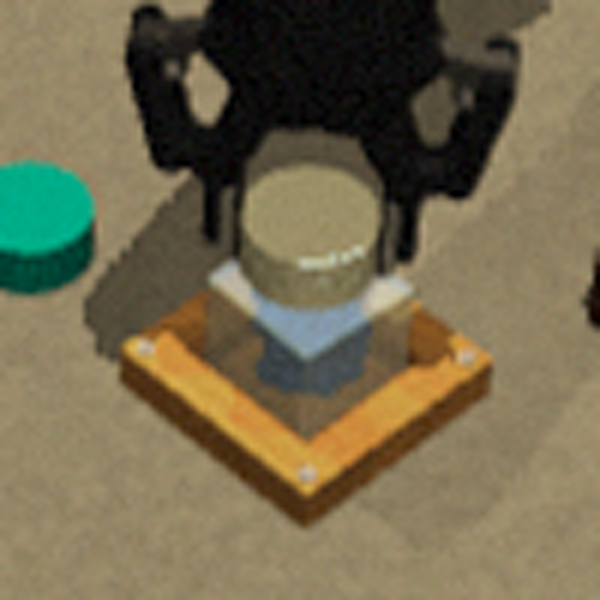

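The lid rises with no pull while the jar stays in place (front shoulder corner still at (310,357)). Lifting straight up.

Call:
{"api": "play_rows", "payload": {"commands": [[[1, 0, 0, -0.04, 0], [1, 0, 0, -0.1, 0], [1, 0, 0, -0.18, 0], [1, 0, 0, -0.26, 0], [1, 0, 0, -0.34, 0], [1, 0, 0, -0.4, 0], [1, 0, 0, -0.4, 0], [1, 0, 0, -0.4, 0], [1, 0, 0, -0.4, 0]]]}}

```text
clock: 14.52
tcp_pos: [0.5187, 0.0283, 0.1505]
orientation: [1.033, -2.966, -0.0]
contact_force: [0.5, 0.5, -0.6]
grip_width: 0.0508
gripper_force: 32.3
```

```bash
python3 -c "
from h import *
need(.5186,.0285,.063,44)
s=viewer.grab_frame('scene')
a=cv2.resize(s['pixels'][120:270,260:410],(600,600),interpolation=2);save({'pixels':a},'s8.png')"
```

```text
shift [-0.001  0.001  0.438] turn 0.938 yaw 128.4 tcp [0.5187 0.0283 0.1505] F [ 0.5  0.5 -0.6] t 14.5167 w 0.0508 j [-0.1   0.32 -0.09  2.    0.04  0.82  2.03]
```

View pics/s8.png

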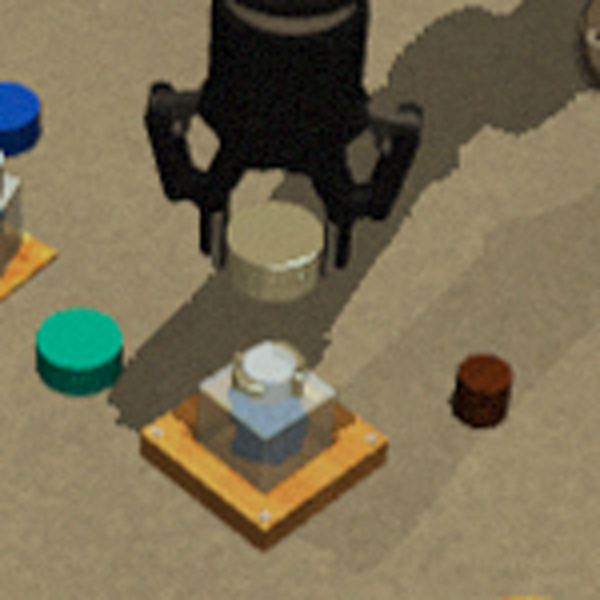

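The lid is held at (275,250), about 85 mm above where it sat. The open jar is seated in the pocket at (266,410).

```bash
python3 -c "
from bench import r
print(r.hand_in())"
```

```text
the job is handed in; nothing more can be done
None
```

I handed the job in: the jar from the round coaster is seated in the pocket, and its lid is unscrewed (counter-clockwise from above) and held in the gripper about 85 mm above where it sat; hand-in returned no score.

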